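Fit a keyed pulley on a gear unit's shaft

TASK

Fit the pulley that has a keyway onto the upright shaft of the gear unit, boss upward as it lies: lower it over the shaft until it rests on the key, turn it gently under light pressure until the keyway drops over the key, see that it sits fully home on the shoulder, and let go of it. Do not force or ram it against the shaft, and leave the other pulley with the plain round bore where it is.

Things in the scene. Friction and masses are not known exactly. Their poses are not given: they have to be found in the camera images.
- keyed_pulley_centre (a point): Centre (26 mm up) of the keyed pulley: bare aluminium, 0.3 kg, 52 mm tall, lying boss up, left or right of the gear unit. Its lower 22 mm is a V-belt rim 72 mm in diameter. A bore 21.6 mm in diameter runs through it, with a keyway 7.2 mm wide over the whole height, its floor 15.7 mm from the axis. z: axis of the bore, up; x: points to the keyway and to a small dark set screw in the boss.
- keyed_pulley_boss (a point): Middle of the keyed pulley's round boss, 37 mm above its foot. The boss is 46 mm in diameter and 30 mm tall (22 to 52 mm above the foot) and can be gripped from above at any yaw, and afresh while the pulley rests on the key. Axes as for the pulley's centre.
- plain_pulley_centre (a point): Centre (26 mm up) of the other pulley, same size and make but with a plain round bore, no keyway and no set screw. It belongs to another job and stays where it is.
- shoulder (a point): Centre of the shoulder, a steel collar 38 mm in diameter, 74 mm above the bench, on which the pulley's foot finally rests. It tops the gear unit, a grey casting 86 mm square on a dark 110 mm square plate, bolted down. z: axis of the output shaft, up; -x: the unit's front; +y: the side with the stub shaft. These axes do not follow the key.
- shaft_top (a point): Centre of the top of the upright output shaft, 50 mm above the shoulder: a plain steel rod 20 mm in diameter, its top 4 mm tapered to 15 mm. It is held by the gears and does not turn under a light load. Axes as for the shoulder.
- key_level (a point): Point on the shaft's axis level with the key's upper end, 28 mm above the shoulder (22 mm below the shaft's top): here the pulley's foot rests while keyway and key do not meet; within about 0.1 rad it drops. The flat-topped key is 6 mm wide and stands out to 14.2 mm from the axis. It points to the unit's front (-x) give or take 1.1 rad; its angle is not measured and must be felt or seen.
There are look-alikes about, which are no part of the job. What is shaped like the part that bears keyed_pulley_centre but pink is not meant.

How it is judged:
On the way:
1. the keyed pulley is over the shaft's end: bore on the shaft's axis within 5 mm, foot at least 6 mm below the shaft's top, upright (horizontal distance between keyed_pulley_centre and shoulder below 0.005 m and z of keyed_pulley_centre in the frame of shoulder below 0.07 m and angle between keyed_pulley_centre's own z axis and vertical below 0.15 rad), for 0.1 s.
At the end, for the whole second after the job is handed in: The keyed pulley sits on the shaft with its keyway over the key and its foot on the shoulder within 3 mm, boss up and upright within 4 degrees, its axis within 3 mm of the shaft's, released and at rest (horizontal distance between keyed_pulley_centre and shoulder below 0.003 m and z of keyed_pulley_centre in the frame of shoulder between 0.022 and 0.029 m and angle between keyed_pulley_centre's own z axis and vertical below 0.07 rad and contact force between keyed_pulley and the fingers below 0.1 N and linear speed of keyed_pulley below 0.02 m/s); the robot touches nothing.
It fails at once if the held or pushed pulley is pressed against the shaft, key or gear unit with more than 40 N (contact force between keyed_pulley and gear_unit above 40 N and contact force between keyed_pulley and the fingers above 2 N).
It fails at once if the plain pulley is shifted by more than 30 mm (distance of plain_pulley_centre from where it was at the start of the episode above 0.03 m).
It also fails if it takes over 67 s, if anything falls off the work surface, if the arm or the gripper's body presses on something with over 40 N, if the wrist force passes 120 N, or if a joint passes its speed limit or range.

ROBOT

A 6-joint arm with a two-finger parallel gripper is mounted at the origin on a cart in front of the work surface, level with it; the furniture and walls round the work are solid. World frame = base frame: x ahead of the robot, y to its left, z up, the work surface at z = 0. Lengths are in m, angles in rad, forces in N, time in s.
With the tool pointing down it reaches from about 0.3 to 0.875 m from the base axis. Payload 6.4 kg.
Tool frame: the origin (TCP) lies on the mounting face of the last link; the fingertips stand 173 mm ahead of it and the grasp point (between the pads) lies 155 mm ahead of it (ctrl.tip_reach is the distance from the TCP to the fingertips, in m); z points along the fingers, y is the line along which they close (so a half turn about z gives the same grasp; the last joint's range is limited). The gripper opens to 85 mm and grips with 20 to 120 N. Pads are 22 mm wide; open, the fingers measure 114 mm over their backs; the gripper's body (76 mm by 85 mm) begins 54 mm behind the grasp point. The pads swing forward as they close: fully open they stand 13 mm farther back than shut.
Start: joints at [0.959, 0.181, 1.607, -0, 1.354, -0.206], TCP at [0.227, 0.528, 0.405] pointing down, gripper open.
Joint ranges: [-2.99, 2.99], [-0.89, 2.07], [0.3, 2.58], [-1.14, 4.28], [0, 2.63], [-3.12, 3.12]. Speed limits (rad/s): [2.57, 2.57, 3.01, 3.14, 3.14, 3.14].

INTERFACE

Orientations are given as a unit quaternion [w, x, y, z].
In Python, from bench import ctrl gives the robot as it stands.
- The arm moves only by the shell command python3 -m pendant 'ROWS'. ROWS is JSON, a list that holds one entry, the list of rows, each a list of 7 numbers: the opening, from 0 (shut) to 1 (fully open), then the shift along the tool's x, y, z in mm, then the turn, a rotation vector about the tool's x, y, z in rad. A call has 1 to 5 rows; each row is the pose to reach, as a shift and turn from the pose commanded when the call began, along the tool's axes at that moment; what a row does not reach only later rows make up. A row lasts 1/12 s, in which the tool goes at most 41.7 mm and 7.16 degrees, less where a joint would pass 70% of its speed; a pose out of reach is approached as far as the arm can. A call with a gripper value outside its range is refused whole. The fingers move at their own pace and stop on an object; the grip force is fixed at half the most. Time passes only in rows, so rows that repeat a pose let the fingers close. It gives the time, the measured TCP pose, the force, the opening and the grip force at its end, in the units of the state.
- ctrl.get_obs(): the state, without advancing time (a new reading comes with each control period).
- ctrl.camera(name): name is "scene" or "top" or "wrist"; returns the picture (384x512x3 uint8, red, green, blue); there is no depth.
- ctrl.camera_params(name): a dict with "mtx" (3x3 intrinsics, pixels), "world_from_camera" (4x4, takes a point from camera to world coordinates); the wrist camera has in their place "tool_from_camera" (4x4, takes a point from camera to tool coordinates, whose origin is the TCP and whose axes are the flange's). Camera axes: x right, y down, z forward; pixel columns grow to the right and rows downward; lengths in m; the calibration is good to about 2 mm. A picture is of the moment at which its call begins: read the wrist's pose just before it. camera_params takes no time and is no camera call.
- ctrl.hand_in(): hands the job in; it is judged then, once.
Trained networks look in the newest picture that a camera, given by its name, has taken for a name from the list of things; names that differ only in an ending like _2 or _b are one class to them, and where a whole thing is asked for, a point or a joint stands for the part that bears it (a point fixed in the world has none). Each returns a list of dicts, best first, with "confidence" (0 to 1); they miss things now and then, are a little off and sometimes report something else, mostly with a low value. They report only what shows in the picture. A call takes as long as a camera call. They do not tell look-alikes from the thing itself.
- ctrl.boxes_of(camera, name): "point" ([column, row] as shares, 0 to 1, of the picture: columns of its width, rows of its height, amid what is visible of it).
The state is a dict: "time_s": time; "q": joint angles; "dq": joint speeds; "joint_efforts": joint torques, N m; "eef_pos": TCP position; "eef_rot": TCP orientation; "wrist_force": force on the tool from outside, world axes, zero at the start; "torque": the same for the moment, N m; "opening": opening from 0.0 (shut) to 1.0 (fully open); "grasp_force": force on a finger pad.
Only numpy, scipy, OpenCV 4.12 (cv2) and the standard library are available. Lean on these libraries where they do the work, as an engineer would, in place of code of your own. Each camera call takes 0.05 s, during which the arm holds its last target. There are 200 camera calls.

## Working session

There is one attempt and no reset: what is moved stays moved. The work goes in short steps, Python scripts to look and compute and a shell command to move; the robot and the scene stay as the last step left them, time stands still between calls to the robot, and variables do not carry over. Pictures are saved under pics/ and viewed, at most 10 in all, crops included, and the job is handed in when it is done.

```bash
mkdir -p pics
cat > h.py <<'E'
import numpy as np, cv2
from bench import ctrl
from scipy.spatial.transform import Rotation as R
def save(cam,name):
    im=ctrl.camera(cam); cv2.imwrite(f'pics/{name}.png',im[:,:,::-1]); return im
def T_tool():
    o=ctrl.get_obs(); q=o['eef_rot']; T=np.eye(4); T[:3,:3]=R.from_quat([q[1],q[2],q[3],q[0]]).as_matrix(); T[:3,3]=o['eef_pos']; return T
def ray(cam,uv,z):
    p=ctrl.camera_params(cam); W=p['world_from_camera'] if cam!='wrist' else T_tool()@np.array(p['tool_from_camera'])
    W=np.array(W); d=W[:3,:3]@np.linalg.solve(np.array(p['mtx']),[uv[0],uv[1],1]); return W[:3,3]+d*(z-W[2,3])/d[2]
def proj(cam,X):
    p=ctrl.camera_params(cam); W=p['world_from_camera'] if cam!='wrist' else T_tool()@np.array(p['tool_from_camera'])
    c=np.linalg.inv(W)@np.append(X,1); u=np.array(p['mtx'])@c[:3]; return u[:2]/u[2]
Z=dict(keyed_pulley_centre=.026,keyed_pulley_boss=.037,plain_pulley_centre=.026,shoulder=.074,shaft_top=.124)
E
python3 - <<'E'
from h import *
np.set_printoptions(precision=4,suppress=True)
a=save('top','top1'); 
for n,z in Z.items():
    for d in ctrl.boxes_of('top',n)[:4]:
        uv=np.array(d['point'])*[512,384]; print(n,round(d['confidence'],2),uv,ray('top',uv,z))
b=save('scene','scene1')
for n,z in Z.items():
    for d in ctrl.boxes_of('scene',n)[:3]:
        uv=np.array(d['point'])*[512,384]; print('S',n,round(d['confidence'],2),uv,ray('scene',uv,z))
cv2.imwrite('pics/both.png',cv2.resize(np.vstack([a,b])[:,:,::-1],None,fx=.78,fy=.78))
print(ctrl.get_obs(),T_tool(),ctrl.camera_params('wrist'))
E
```

```text
keyed_pulley_centre 0.76 [335.7184 191.8848] [ 0.4926 -0.2622  0.026 ]
keyed_pulley_centre 0.69 [212.5824 211.392 ] [0.4265 0.0988 0.026 ]
keyed_pulley_boss 0.77 [339.6096 191.6928] [ 0.4916 -0.2708  0.037 ]
keyed_pulley_boss 0.75 [208.2816 207.5904] [0.4361 0.1105 0.037 ]
plain_pulley_centre 0.81 [167.9872 179.5968] [0.5172 0.2328 0.026 ]
shoulder 0.87 [261.12   188.6976] [ 0.4886 -0.039   0.074 ]
shaft_top 0.64 [259.1232 190.3872] [ 0.4755 -0.0316  0.124 ]
S keyed_pulley_centre 0.77 [348.2112 265.1136] [ 0.4793 -0.2714  0.026 ]
S keyed_pulley_centre 0.63 [213.4016 214.0032] [0.418  0.0908 0.026 ]
S keyed_pulley_boss 0.76 [350.6176 263.5008] [ 0.4743 -0.2787  0.037 ]
S keyed_pulley_boss 0.73 [215.7056 212.8128] [0.4144 0.0764 0.037 ]
S plain_pulley_centre 0.65 [208.896  190.5024] [0.4958 0.2042 0.026 ]
S shoulder 0.83 [273.7152 222.7968] [ 0.4368 -0.1005  0.074 ]
S shaft_top 0.96 [271.5136 221.6832] [ 0.3761 -0.1474  0.124 ]
{'time_s': 0.6, 'q': array([ 0.9587,  0.1808,  1.607 ,  0.    ,  1.3538, -0.2063]), 'dq': array([ 0.0007,  0.0001, -0.0003,  0.0009,  0.0006, -0.0008]), 'joint_efforts': array([ -0.0011, -44.4602, -35.1521,  -0.0004,   0.0011,  -0.    ]), 'eef_pos': array([0.227 , 0.5283, 0.4047]), 'eef_rot': array([-0.    ,  0.2015,  0.9795,  0.    ]), 'wrist_force': array([-0.3502, -0.3681, -0.9153]), 'torque': array([-0.0355,  0.0065,  0.0126]), 'grasp_force': 0.0, 'opening': 1.0009792535078268} [[-0.9188  0.3948 -0.      0.227 ]
 [ 0.3948  0.9188  0.      0.5283]
 [ 0.      0.     -1.      0.4047]
 [ 0.      0.      0.      1.    ]] {'mtx': array([[270.1824,   0.    , 253.5503],
       [  0.    , 270.1824, 192.0827],
       [  0.    ,   0.    ,   1.    ]]), 'tool_from_camera': array([[-0.0004, -0.9523, -0.3051,  0.0789],
       [ 1.    , -0.0004,  0.0001, -0.0007],
       [-0.0002, -0.3051,  0.9523,  0.0303],
       [ 0.    ,  0.    ,  0.    ,  1.    ]])}
```

View pics/both.png

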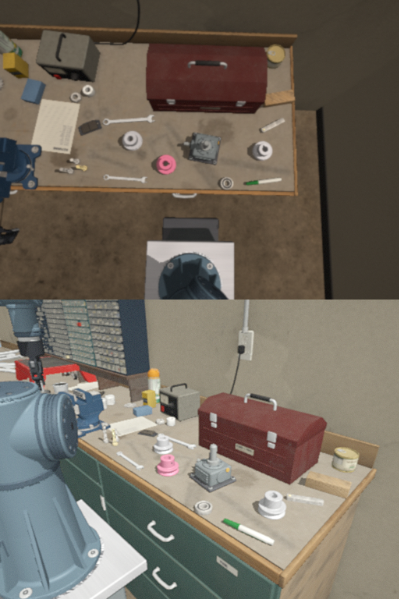

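The two bare-metal pulleys are at (168,180) on the left and (336,192) on the right in the top picture. The pink one is at (212,211) and the gear unit at (261,190). I'll look closer to see which one has the keyway.

Run:
```python
from h import *
t=cv2.imread('pics/top1.png');s=cv2.imread('pics/scene1.png')
c=lambda im,u,v,r=20:cv2.resize(im[v-r:v+r,u-r:u+r],(290,290),interpolation=cv2.INTER_CUBIC)
cv2.imwrite('pics/crops.png',np.vstack([np.hstack([c(t,168,180),c(t,336,192)]),np.hstack([c(s,209,190),c(s,348,262)])]))
```

```text
(no output)
```

View pics/crops.png

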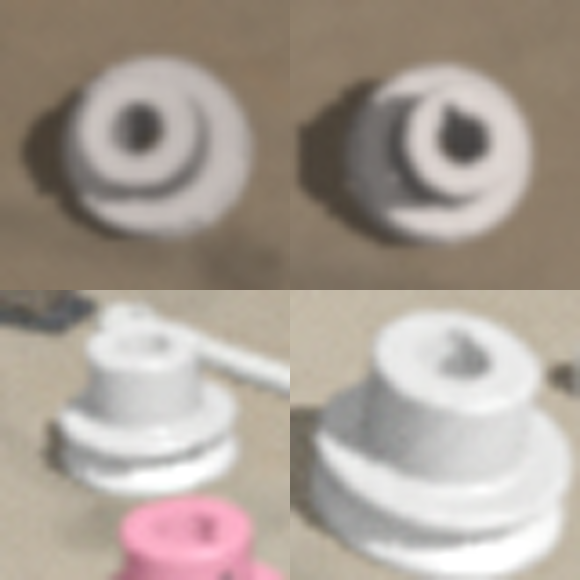

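The right-hand pulley is the keyed one: the notch shows in both views, and in the top view it points up and slightly left. I'll look at the key from the front of the unit first, on the way.

```bash
cat >> h.py <<'E'
def go(x,y,z,ang):
    """tool-frame deltas (mm, rad) to TCP target with tool x at world angle ang (deg), pointing down"""
    T=T_tool(); a=np.radians(ang); X=[np.cos(a),np.sin(a),0]; Zt=[0,0,-1.]; Rt=np.array([X,np.cross(Zt,X),Zt]).T
    print(np.round(T[:3,:3].T@(np.array([x,y,z])-T[:3,3])*1000,1), np.round(R.from_matrix(T[:3,:3].T@Rt).as_rotvec(),3), 'pos',np.round(T[:3,3],4))
E
python3 -m pendant '[[[1,-28,-31,5,0,0,-0.1],[1,-56,-62,10,0,0,-0.2],[1,-84,-93,14,0,0,-0.3],[1,-112,-124,18,0,0,-0.4],[1,-140,-154,22,0,0,-0.406]]]'
python3 -c "
from h import *; go(.42,-.035,.34,180)"
```

```text
time_s: 1.02
eef_pos: [0.2944, 0.3308, 0.3826]
eef_rot: [0.0, -0.003, 1.0, 0.0]
wrist_force: [1.6, 0.0, 1.2]
opening: 1.0
grasp_force: 0.0
[-123.2 -366.7   42.6] [0.    0.    0.007] pos [0.2944 0.3308 0.3826]
```

```bash
python3 -m pendant '[[[1,-13,-39,5,0,0,0],[1,-26,-78,9,0,0,0],[1,-39,-117,14,0,0,0],[1,-52,-156,18,0,0,0],[1,-65,-195,23,0,0,0]]]'
python3 -c "
from h import *; go(.42,-.035,.34,180)"
```

```text
time_s: 1.43
eef_pos: [0.3596, 0.1357, 0.3601]
eef_rot: [0.001, -0.0, 1.0, 0.0]
wrist_force: [1.2, 0.2, 0.1]
opening: 0.999
grasp_force: 0.0
[ -60.2 -170.7   20.2] [0.    0.002 0.001] pos [0.3596 0.1357 0.3601]
```

```bash
python3 -m pendant '[[[1,-13,-38,5,0,0,0],[1,-26,-76,9,0,0,0],[1,-39,-114,14,0,0,0],[1,-52,-152,18,0,0,0],[1,-60,-171,20,0,0,0]]]'
python3 -m pendant '[[[1,0,0,0,0,0,0],[1,0,0,0,0,0,0]]]'
python3 - <<'E'
from h import *
a=save('wrist','w1')
for n in ('shoulder','shaft_top'):
    for d in ctrl.boxes_of('wrist',n)[:2]:
        uv=np.array(d['point'])*[512,384]; print(n,round(d['confidence'],2),uv,ray('wrist',uv,Z[n]))
u,v=np.int32(uv)
c=lambda r:cv2.resize(a[max(v-r,0):v+r,max(0,u-r):u+r],(500,500),interpolation=cv2.INTER_CUBIC)
cv2.imwrite('pics/w1c.png',c(80)[:,:,::-1]); print(max(u-80,0),max(v-80,0))
E
```

```text
time_s: 1.85
eef_pos: [0.4203, -0.0372, 0.3399]
eef_rot: [0.001, 0.001, 1.0, -0.001]
wrist_force: [0.4, 0.3, -0.0]
opening: 1.002
grasp_force: 0.0
time_s: 2.02
eef_pos: [0.4197, -0.0345, 0.3397]
eef_rot: [-0.0, 0.001, 1.0, 0.0]
wrist_force: [0.7, 0.6, 1.0]
opening: 1.002
grasp_force: 0.0
shoulder 0.94 [245.2992 245.6832] [ 0.47040803 -0.04121018  0.074     ]
shoulder 0.29 [ 58.9824 236.5056] [ 0.46041243 -0.2209946   0.074     ]
shaft_top 0.71 [244.1216 247.296 ] [ 0.44423995 -0.04014828  0.124     ]
164 167
```

View pics/w1c.png

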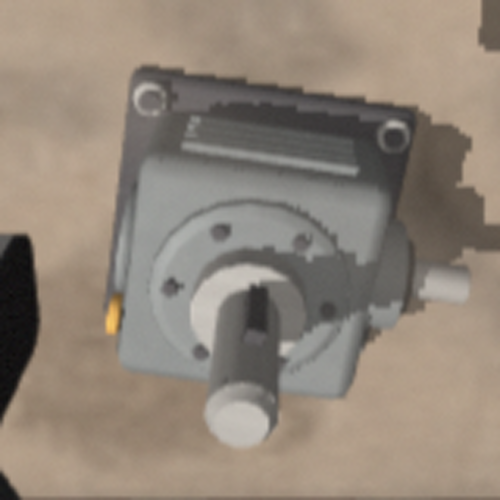

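The shaft's top is at crop (240,422). The key stands on the front side (towards the top of the crop), with its dark face at about crop (257,285) to (255,340). I'll fit this with an overlay.

Run:
```python
from h import *
f=lambda u,v:(164+u*.32,167+v*.32)
p=ray('wrist',f(239,424),.124); print('top',p)
print('shoulder mid',ray('wrist',f(247.5,312),.074), 'front edge', ray('wrist',f(248,264),.074),'L',ray('wrist',f(190,308),.074),'R',ray('wrist',f(305,308),.074))
a=cv2.imread('pics/w1.png')[167:327,164:324]
c=p[:2]
def over(ang):
    im=cv2.resize(a,(400,400),interpolation=cv2.INTER_CUBIC)
    def pl(pts,col):
        q=[(proj('wrist',P)-[164,167])*2.5 for P in pts]; cv2.polylines(im,[np.int32(np.round(q))],True,col,1,cv2.LINE_AA)
    t=np.linspace(0,2*np.pi,40)
    for r,z in((.0075,.124),(.019,.074)): pl(np.c_[c[0]+r*np.cos(t),c[1]+r*np.sin(t),t*0+z],(0,255,0))
    A=np.pi+ang; d=np.array([np.cos(A),np.sin(A)]); n=np.array([-d[1],d[0]])
    k=lambda r,s,z:[*(c+d*r+n*s),z]
    pl([k(.0095,-.003,.102),k(.0142,-.003,.102),k(.0142,.003,.102),k(.0095,.003,.102)],(0,0,255))
    pl([k(.0142,-.003,.102),k(.0142,.003,.102),k(.0142,.003,.074),k(.0142,-.003,.074)],(255,0,0))
    return im
cv2.imwrite('pics/ov.png',np.hstack([over(-.5),over(-.8)]))
```

```text
top [ 0.49588452 -0.04367601  0.124     ]
shoulder mid [ 0.49436501 -0.04320644  0.074     ] front edge [ 0.47693802 -0.04286013  0.074     ] L [ 0.49289718 -0.0616403   0.074     ] R [ 0.49287527 -0.02473939  0.074     ]
```

View pics/ov.png

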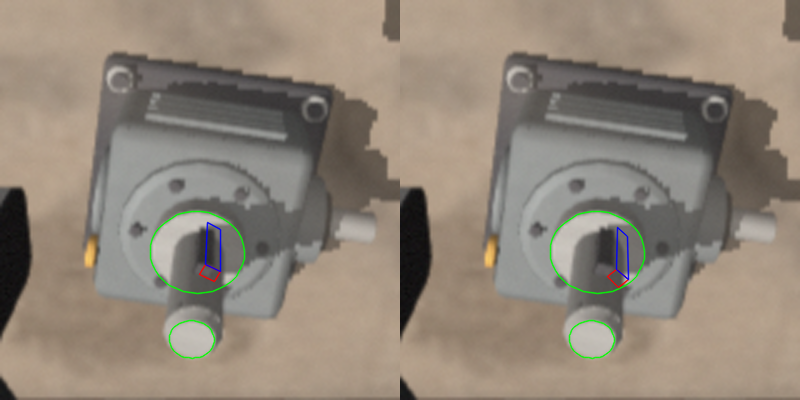

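Axis at about (0.4955, -0.0437), and the key direction is about π-0.27 rad. Now on to the pulley.

```bash
python3 -m pendant '[[[1,-13,-41,0,0,0,0.12],[1,-25,-80,0,0,0,0.24],[1,-37,-119,0,0,0,0.36],[1,-50,-158,0,0,0,0.48],[1,-62,-196,0,0,0,0.6]]]'
python3 -m pendant '[[[1,0,0,0,0,0,0.12],[1,0,0,0,0,0,0.24],[1,0,0,0,0,0,0.36],[1,0,0,0,0,0,0.48],[1,0,0,0,0,0,0.6]]]'
python3 -m pendant '[[[1,0,0,0,0,0,0.12],[1,0,0,0,0,0,0.24],[1,0,0,0,0,0,0.36],[1,0,0,0,0,0,0.48],[1,0,0,0,0,0,0.6]]]'
python3 -c "
from h import *; go(.493,-.264,.33,45)"
```

```text
time_s: 2.58
eef_pos: [0.4823, -0.2299, 0.3401]
eef_rot: [0.0, 0.297, 0.955, -0.0]
wrist_force: [0.2, 0.3, -0.1]
opening: 1.005
grasp_force: 0.0
time_s: 3.0
eef_pos: [0.4819, -0.228, 0.3399]
eef_rot: [-0.0, 0.566, 0.824, 0.0]
wrist_force: [0.3, 0.2, 0.4]
opening: 1.004
grasp_force: 0.0
time_s: 3.42
eef_pos: [0.482, -0.2278, 0.34]
eef_rot: [0.0, 0.784, 0.62, 0.0]
wrist_force: [0.4, -0.1, 0.1]
opening: 1.001
grasp_force: 0.0
[-32.7  19.1  10. ] [ 0.    -0.     0.553] pos [ 0.482  -0.2278  0.34  ]
```

```bash
python3 -m pendant '[[[1,-16,10,5,0,0,0.12],[1,-33,19,10,0,0,0.24],[1,-33,19,10,0,0,0.36],[1,-33,19,10,0,0,0.48],[1,-33,19,10,0,0,0.553]]]'
python3 -m pendant '[[[1,0,0,0,0,0,0],[1,0,0,0,0,0,0]]]'
python3 - <<'E'
from h import *
a=save('wrist','w2')
for n in ('keyed_pulley_centre','keyed_pulley_boss'):
    for d in ctrl.boxes_of('wrist',n)[:2]:
        uv=np.array(d['point'])*[512,384]; print(n,round(d['confidence'],2),uv,ray('wrist',uv,Z[n]))
u,v=np.int32(proj('wrist',[.492,-.264,.04]))
u=max(u,70);v=max(v,70)
cv2.imwrite('pics/w2c.png',cv2.resize(a[v-70:v+70,u-70:u+70],(560,560),interpolation=cv2.INTER_CUBIC)[:,:,::-1]); print(u-70,v-70)
E
```

```text
time_s: 3.83
eef_pos: [0.4931, -0.2645, 0.3298]
eef_rot: [-0.0, 0.924, 0.382, -0.0]
wrist_force: [-0.4, 0.6, 0.0]
opening: 1.002
grasp_force: 0.0
time_s: 4.0
eef_pos: [0.493, -0.2647, 0.3299]
eef_rot: [-0.0, 0.922, 0.386, 0.0]
wrist_force: [0.0, 1.3, 0.7]
opening: 0.998
grasp_force: 0.0
keyed_pulley_centre 0.84 [253.9008 176.7936] [ 0.49723974 -0.26051017  0.026     ]
182 116
```

View pics/w2c.png

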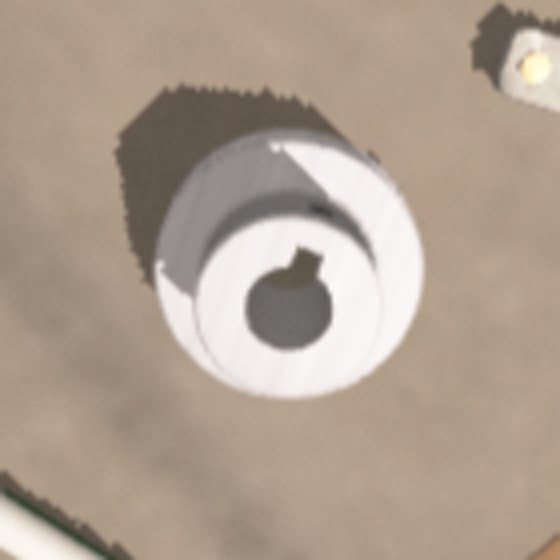

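The boss top is centred at crop (289,307) and the keyway tip is at (309,253).

Run:
```python
from h import *
f=lambda u,v:(182+u/4,116+v/4)
c=ray('wrist',f(289,307),.052); k=ray('wrist',f(309,254),.052); d=k-c
print(c,np.linalg.norm(d),np.degrees(np.arctan2(d[1],d[0]))); go(c[0],c[1],.197,45); print(ctrl.get_obs()['q'])
```

```text
[ 0.49097956 -0.26744111  0.052     ] 0.014026906504593309 25.614671793778875
[ -2.8   0.2 133. ] [ 0.    -0.     0.006] pos [ 0.4928 -0.2653  0.33  ]
[-7.05941484e-01  2.25378910e-01  1.71384992e+00  3.19326488e-05
  1.20215146e+00  7.33216624e-02]
```

```bash
python3 -m pendant '[[[1,-3,0,40,0,0,0.006],[1,-3,0,80,0,0,0.006],[1,-3,0,115,0,0,0.006],[1,-3,0,133,0,0,0.006],[1,-3,0,133,0,0,0.006]]]'
python3 -m pendant '[[[0.3,0,0,0,0,0,0],[0.3,0,0,0,0,0,0],[0.3,0,0,0,0,0,0],[0.3,0,0,0,0,0,0],[0.3,0,0,0,0,0,0]]]'
python3 -m pendant '[[[0.3,0,0,0,0,0,0],[0.3,0,0,0,0,0,0],[0.3,0,0,0,0,0,0],[0.3,0,0,0,0,0,0]]]'
```

```text
time_s: 4.57
eef_pos: [0.4885, -0.2663, 0.192]
eef_rot: [-0.004, 0.924, 0.382, -0.002]
wrist_force: [-0.6, 0.6, 0.2]
opening: 1.0
grasp_force: 0.0
time_s: 4.98
eef_pos: [0.4913, -0.2686, 0.1993]
eef_rot: [0.002, 0.924, 0.382, 0.001]
wrist_force: [-1.9, 1.8, 6.3]
opening: 0.521
grasp_force: 61.3
time_s: 5.32
eef_pos: [0.4913, -0.2686, 0.1993]
eef_rot: [0.002, 0.924, 0.382, 0.001]
wrist_force: [-1.4, 0.9, 4.9]
opening: 0.514
grasp_force: 61.3
```

```bash
python3 -m pendant '[[[0.3,0,0,-20,0,0,0],[0.3,0,0,-60,0,0,0],[0.3,0,0,-100,0,0,0],[0.3,0,0,-140,0,0,0],[0.3,0,0,-148,0,0,0]]]'
python3 -m pendant '[[[0.3,0,0,0,0,0,-0.12],[0.3,0,0,0,0,0,-0.12]]]'
python3 - <<'E'
from h import *
a=save('wrist','w3'); go(.4955,-.0437,.345,184)
u,v=np.int32(proj('wrist',(T_tool()@[0,0,.147,1])[:3])); print(u,v)
u=max(u,80);v=min(max(v,80),304)
cv2.imwrite('pics/w3c.png',cv2.resize(a[v-80:v+80,u-80:u+80],(560,560),interpolation=cv2.INTER_CUBIC)[:,:,::-1]); print(u-80,v-80)
E
```

```text
time_s: 5.73
eef_pos: [0.4922, -0.2692, 0.3537]
eef_rot: [0.006, 0.924, 0.382, 0.003]
wrist_force: [1.5, -1.3, -2.6]
opening: 0.518
grasp_force: 63.1
time_s: 5.9
eef_pos: [0.4906, -0.2681, 0.3468]
eef_rot: [0.002, 0.899, 0.438, 0.001]
wrist_force: [-0.6, 0.6, -3.3]
opening: 0.519
grasp_force: 62.9
[ 179.  -135.     0.2] [ 0.00e+00  1.00e-03 -2.31e+00] pos [ 0.4903 -0.2678  0.3453]
254 268
174 188
```

View pics/w3c.png

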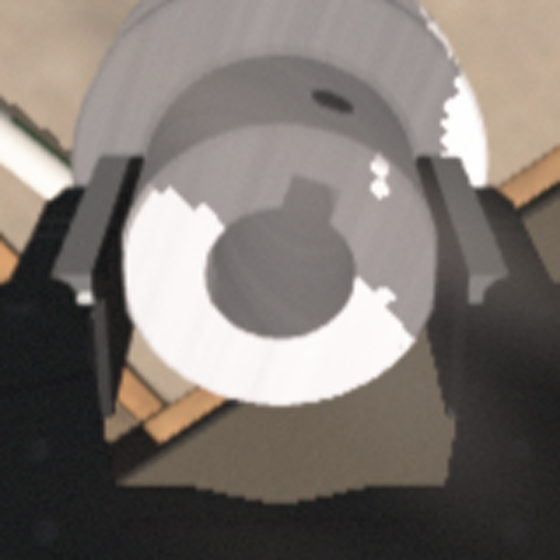

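The pulley is held upright, with the boss top centred at crop (280,264) and the keyway tip at (310,182).

Run:
```python
from h import *
f=lambda u,v:(174+u/3.5,188+v/3.5)
p=ctrl.camera_params('wrist');W=np.array(p['tool_from_camera'])
def tr(uv,z=.147):
    d=W[:3,:3]@np.linalg.solve(p['mtx'],[*uv,1]); return W[:3,3]+d*(z-W[2,3])/d[2]
c=tr(f(280,265)); k=tr(f(309,181)); d=k-c; kw=np.degrees(np.arctan2(d[1],d[0])); print(c,np.linalg.norm(d),kw)
# tool x at world ang: world dir of keyway = ang - kw ; want 164.5
ang=164.5+kw; a=np.radians(ang); Xw=np.array([np.cos(a),np.sin(a)]); Yw=np.array([np.sin(a),-np.cos(a)])
t=np.array([.4957,-.0436])-c[0]*Xw-c[1]*Yw; print(ang,t); go(t[0],t[1],.345,ang)
```

```text
[ 0.00254278 -0.00041324  0.147     ] 0.013823439417548733 16.742194404131578
181.24219440413157 [ 0.49823322 -0.04313173]
[ 181.1 -133.2    0.2] [ 0.000e+00  1.000e-03 -2.262e+00] pos [ 0.4903 -0.2678  0.3453]
```

```bash
python3 -m pendant '[[[0.3,30,-22,0,0,0,-0.12],[0.3,60,-44,0,0,0,-0.24],[0.3,90,-66,0,0,0,-0.36],[0.3,120,-88,0,0,0,-0.48],[0.3,150,-110,0,0,0,-0.6]]]'
python3 -m pendant '[[[0.3,0,0,0,0,0,-0.12],[0.3,0,0,0,0,0,-0.24],[0.3,0,0,0,0,0,-0.36],[0.3,0,0,0,0,0,-0.48],[0.3,0,0,0,0,0,-0.6]]]'
python3 -m pendant '[[[0.3,0,0,0,0,0,-0.12],[0.3,0,0,0,0,0,-0.24],[0.3,0,0,0,0,0,-0.36],[0.3,0,0,0,0,0,-0.48],[0.3,0,0,0,0,0,-0.6]]]'
python3 -c "
from h import *; go(.4975,-.0432,.345,181.2)"
```

```text
time_s: 6.37
eef_pos: [0.4962, -0.0805, 0.3436]
eef_rot: [-0.001, 0.73, 0.683, -0.0]
wrist_force: [0.9, -0.0, -3.8]
opening: 0.519
grasp_force: 63.1
time_s: 6.78
eef_pos: [0.4966, -0.0817, 0.3436]
eef_rot: [-0.001, 0.495, 0.869, -0.0]
wrist_force: [-0.3, 0.2, -3.6]
opening: 0.517
grasp_force: 63.1
time_s: 7.2
eef_pos: [0.4965, -0.082, 0.3435]
eef_rot: [-0.001, 0.217, 0.976, 0.0]
wrist_force: [0.6, 0.6, -3.2]
opening: 0.518
grasp_force: 63.1
[15.5 35.5 -1.4] [ 0.    -0.002 -0.457] pos [ 0.4965 -0.082   0.3435]
```

```bash
python3 -m pendant '[[[0.3,7,17,0,0,0,-0.12],[0.3,15.5,35.5,0,0,0,-0.24],[0.3,15.5,35.5,0,0,0,-0.36],[0.3,15.5,35.5,0,0,0,-0.457],[0.3,15.5,35.5,0,0,0,-0.457]]]'
python3 -m pendant '[[[0.3,0,0,0,0,0,0],[0.3,0,0,0,0,0,0]]]'
python3 - <<'E'
from h import *
go(.4975,-.0432,.330,181.2)
a=save('scene','s2');b=save('top','t2')
u,v=np.int32(proj('scene',[.4955,-.0437,.12]));s,t=np.int32(proj('top',[.4955,-.0437,.12]))
c=lambda im,u,v,r:cv2.resize(im[v-r:v+r,u-r:u+r],(400,400),interpolation=cv2.INTER_CUBIC)
cv2.imwrite('pics/st2.png',np.hstack([c(a,u,v,40),c(b,s,t,40)])[:,:,::-1])
E
```

```text
time_s: 7.62
eef_pos: [0.4976, -0.0429, 0.3437]
eef_rot: [-0.001, -0.01, 1.0, 0.0]
wrist_force: [-0.2, -0.1, -3.8]
opening: 0.517
grasp_force: 63.3
time_s: 7.78
eef_pos: [0.4979, -0.0435, 0.3442]
eef_rot: [-0.001, -0.007, 1.0, 0.0]
wrist_force: [0.5, 0.4, -3.0]
opening: 0.522
grasp_force: 63.3
[ 0.4  0.3 14.2] [ 0.    -0.001 -0.007] pos [ 0.4979 -0.0435  0.3442]
```

View pics/st2.png

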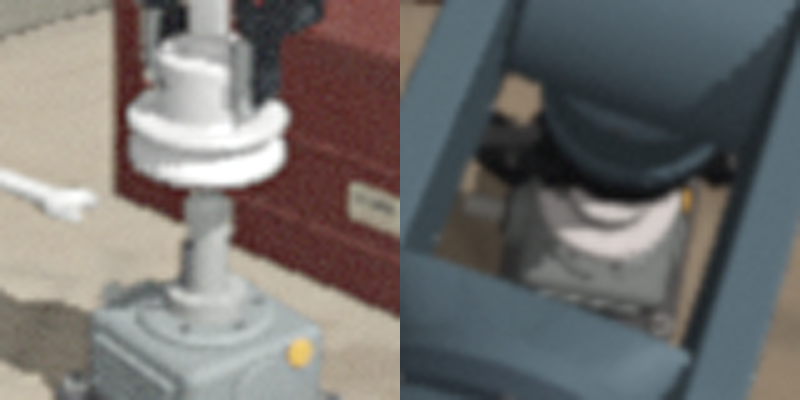

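The scene view shows the pulley hanging centred above the shaft. I'll lower it.

```bash
python3 -m pendant '[[[0.3,0,0,6,0,0,0],[0.3,0,0,12,0,0,0],[0.3,0,0,16,0,0,0],[0.3,0,0,18,0,0,0]]]'
python3 -m pendant '[[[0.3,0,0,1,0,0,0],[0.3,0,0,2,0,0,0],[0.3,0,0,3,0,0,0]]]'
python3 -m pendant '[[[0.3,0,0,1,0,0,0],[0.3,0,0,2,0,0,0],[0.3,0,0,2,0,0,0]]]'
```

```text
time_s: 8.22
eef_pos: [0.4977, -0.0434, 0.3255]
eef_rot: [-0.001, -0.009, 1.0, 0.0]
wrist_force: [0.6, -0.0, -3.8]
opening: 0.517
grasp_force: 63.3
time_s: 8.47
eef_pos: [0.4982, -0.0435, 0.3238]
eef_rot: [0.0, -0.009, 1.0, -0.0]
wrist_force: [0.3, 0.9, -3.6]
opening: 0.523
grasp_force: 63.3
time_s: 8.72
eef_pos: [0.4981, -0.0434, 0.3217]
eef_rot: [-0.0, -0.009, 1.0, 0.0]
wrist_force: [-0.1, 0.1, -3.6]
opening: 0.522
grasp_force: 63.3
```

```bash
python3 -m pendant '[[[0.3,0,0,1,0,0,0],[0.3,0,0,2,0,0,0],[0.3,0,0,2,0,0,0]]]'
python3 -m pendant '[[[0.3,0,0,1,0,0,0],[0.3,0,0,2,0,0,0],[0.3,0,0,2,0,0,0]]]'
python3 -m pendant '[[[0.3,0,0,1,0,0,0],[0.3,0,0,2,0,0,0],[0.3,0,0,2,0,0,0]]]'
```

```text
time_s: 8.97
eef_pos: [0.4982, -0.0435, 0.3197]
eef_rot: [0.0, -0.009, 1.0, -0.0]
wrist_force: [0.4, 0.5, -3.7]
opening: 0.517
grasp_force: 63.3
time_s: 9.22
eef_pos: [0.4983, -0.0437, 0.3178]
eef_rot: [0.0, -0.009, 1.0, -0.0]
wrist_force: [0.8, -2.3, -3.3]
opening: 0.521
grasp_force: 63.4
time_s: 9.47
eef_pos: [0.4983, -0.0438, 0.3158]
eef_rot: [0.0, -0.009, 1.0, -0.0]
wrist_force: [1.3, -3.1, -3.5]
opening: 0.519
grasp_force: 63.5
```

```bash
python3 -m pendant '[[[0.3,0,-0.6,0,0,0,0],[0.3,0,-0.6,1.5,0,0,0],[0.3,0,-0.6,3,0,0,0]]]'
python3 -m pendant '[[[0.3,0,0,1.5,0,0,0],[0.3,0,0,3,0,0,0],[0.3,0,0,4,0,0,0]]]'
```

```text
time_s: 9.72
eef_pos: [0.4982, -0.0441, 0.3128]
eef_rot: [0.0, -0.009, 1.0, 0.0]
wrist_force: [0.3, -1.0, -2.2]
opening: 0.519
grasp_force: 63.5
time_s: 9.97
eef_pos: [0.4982, -0.0441, 0.3086]
eef_rot: [0.0, -0.009, 1.0, -0.0]
wrist_force: [0.8, -1.8, -2.3]
opening: 0.522
grasp_force: 63.5
```

```bash
python3 -m pendant '[[[0.3,0,-0.3,1,0,0,0],[0.3,0,-0.3,2,0,0,0],[0.3,0,-0.3,3,0,0,0]]]'
python3 -m pendant '[[[0.3,0,0,1,0,0,0],[0.3,0,0,2,0,0,0],[0.3,0,0,3,0,0,0]]]'
```

```text
time_s: 10.22
eef_pos: [0.4981, -0.0443, 0.3056]
eef_rot: [-0.0, -0.009, 1.0, 0.0]
wrist_force: [1.1, -1.2, -3.1]
opening: 0.52
grasp_force: 63.4
time_s: 10.47
eef_pos: [0.4981, -0.0443, 0.3026]
eef_rot: [-0.0, -0.009, 1.0, 0.0]
wrist_force: [0.2, -0.6, -3.0]
opening: 0.517
grasp_force: 63.4
```

```bash
python3 -m pendant '[[[0.3,0,0,0.5,0,0,0],[0.3,0,0,1,0,0,0],[0.3,0,0,1.5,0,0,0]]]'
python3 -m pendant '[[[0.3,0,0,0.5,0,0,0],[0.3,0,0,1,0,0,0],[0.3,0,0,1.5,0,0,0]]]'
```

```text
time_s: 10.72
eef_pos: [0.4981, -0.0443, 0.3012]
eef_rot: [-0.0, -0.009, 1.0, 0.0]
wrist_force: [-0.1, -2.0, -1.8]
opening: 0.522
grasp_force: 63.5
time_s: 10.97
eef_pos: [0.498, -0.0444, 0.2998]
eef_rot: [-0.0, -0.009, 1.0, -0.0]
wrist_force: [0.1, -1.8, -1.7]
opening: 0.523
grasp_force: 63.5
```

```bash
python3 -m pendant '[[[0.3,0,-0.2,0.5,0,0,0],[0.3,0,-0.2,1,0,0,0],[0.3,0,-0.2,1.5,0,0,0]]]'
python3 -m pendant '[[[0.3,0,0,0.5,0,0,0],[0.3,0,0,1,0,0,0],[0.3,0,0,1.5,0,0,0]]]'
```

```text
time_s: 11.22
eef_pos: [0.498, -0.0446, 0.2981]
eef_rot: [-0.0, -0.009, 1.0, -0.0]
wrist_force: [-1.1, -2.2, -2.1]
opening: 0.511
grasp_force: 63.5
time_s: 11.47
eef_pos: [0.4981, -0.0446, 0.2967]
eef_rot: [-0.0, -0.009, 1.0, -0.0]
wrist_force: [-0.9, -3.1, -2.2]
opening: 0.517
grasp_force: 63.5
```

```bash
python3 -m pendant '[[[0.3,0,-0.3,0.5,0,0,0],[0.3,0,-0.3,1,0,0,0],[0.3,0,-0.3,2,0,0,0]]]'
python3 -m pendant '[[[0.3,0,0,1,0,0,0],[0.3,0,0,2,0,0,0],[0.3,0,0,3,0,0,0]]]'
```

```text
time_s: 11.72
eef_pos: [0.4981, -0.0448, 0.2947]
eef_rot: [0.0, -0.009, 1.0, 0.0]
wrist_force: [-0.9, -3.1, -1.5]
opening: 0.52
grasp_force: 63.5
time_s: 11.97
eef_pos: [0.4981, -0.0449, 0.2917]
eef_rot: [-0.0, -0.009, 1.0, -0.0]
wrist_force: [-1.4, -2.8, -1.6]
opening: 0.515
grasp_force: 63.5
```

The foot has passed the key's top with no axial load, so the keyway seems to have engaged. I'll carry on down.

```bash
python3 -m pendant '[[[0.3,0,-0.2,1,0,0,0],[0.3,0,-0.2,2,0,0,0],[0.3,0,-0.2,3,0,0,0],[0.3,0,-0.2,4,0,0,0]]]'
python3 -m pendant '[[[0.3,0,0,1,0,0,0],[0.3,0,0,2,0,0,0],[0.3,0,0,3,0,0,0],[0.3,0,0,4,0,0,0],[0.3,0,0,5,0,0,0]]]'
python3 -m pendant '[[[0.3,0,0,1,0,0,0],[0.3,0,0,2,0,0,0],[0.3,0,0,3,0,0,0],[0.3,0,0,4,0,0,0],[0.3,0,0,4,0,0,0]]]'
```

```text
time_s: 12.3
eef_pos: [0.4981, -0.045, 0.2877]
eef_rot: [0.0, -0.009, 1.0, 0.0]
wrist_force: [-0.9, -1.6, -3.0]
opening: 0.519
grasp_force: 63.4
time_s: 12.72
eef_pos: [0.4981, -0.045, 0.2827]
eef_rot: [0.0, -0.009, 1.0, 0.0]
wrist_force: [-0.1, -2.1, -3.3]
opening: 0.525
grasp_force: 63.4
time_s: 13.13
eef_pos: [0.4981, -0.045, 0.2785]
eef_rot: [-0.0, -0.009, 1.0, 0.0]
wrist_force: [-0.1, -1.0, -4.3]
opening: 0.521
grasp_force: 63.3
```

```bash
python3 -m pendant '[[[0.3,0,0,0.7,0,0,0],[0.3,0,0,1.4,0,0,0],[0.3,0,0,2,0,0,0]]]'
python3 -m pendant '[[[0.3,0,0,0.7,0,0,0],[0.3,0,0,1.4,0,0,0],[0.3,0,0,2,0,0,0]]]'
```

```text
time_s: 13.38
eef_pos: [0.4982, -0.0451, 0.2768]
eef_rot: [0.0, -0.009, 1.0, -0.0]
wrist_force: [-0.9, -0.7, -2.7]
opening: 0.521
grasp_force: 63.4
time_s: 13.63
eef_pos: [0.4981, -0.045, 0.2747]
eef_rot: [-0.0, -0.009, 1.0, 0.0]
wrist_force: [-0.4, -1.5, -2.4]
opening: 0.519
grasp_force: 63.4
```

```bash
python3 -m pendant '[[[0.3,0,0,0.5,0,0,0],[0.3,0,0,1,0,0,0]]]'
python3 -m pendant '[[[0.3,0,0,0.5,0,0,0],[0.3,0,0,1,0,0,0]]]'
```

```text
time_s: 13.8
eef_pos: [0.4981, -0.0451, 0.2737]
eef_rot: [-0.0, -0.009, 1.0, -0.0]
wrist_force: [-1.2, -1.9, -2.7]
opening: 0.517
grasp_force: 63.4
time_s: 13.97
eef_pos: [0.4983, -0.0451, 0.2734]
eef_rot: [-0.0, -0.009, 1.0, -0.0]
wrist_force: [-4.9, -0.1, 8.6]
opening: 0.52
grasp_force: 64.6
```

The pulley is seated on the shoulder: +8.6 N at TCP 0.2734, close to the expected height. I'll release and back off upward.

```bash
python3 -m pendant '[[[0.7,0,0,-0.5,0,0,0],[1,0,0,-0.5,0,0,0],[1,0,0,-0.5,0,0,0],[1,0,0,-0.5,0,0,0],[1,0,0,-0.5,0,0,0]]]'
python3 -m pendant '[[[1,0,0,-10,0,0,0],[1,0,0,-40,0,0,0],[1,0,0,-70,0,0,0],[1,30,0,-85,0,0,0],[1,70,0,-85,0,0,0]]]'
python3 -m pendant '[[[1,0,0,0,0,0,0],[1,0,0,0,0,0,0]]]'
python3 - <<'E'
from h import *
w=save('wrist','w4');a=save('scene','s3')
u,v=np.int32(proj('scene',[.4955,-.0437,.1]));s,t=np.int32(proj('wrist',[.4955,-.0437,.11]));print(s,t)
s=min(max(s,80),432);t=min(max(t,80),304)
c=lambda im,u,v,r:cv2.resize(im[v-r:v+r,u-r:u+r],(400,400),interpolation=cv2.INTER_CUBIC)
cv2.imwrite('pics/fin.png',np.hstack([c(a,u,v,40),c(w,s,t,80)])[:,:,::-1])
E
```

```text
time_s: 14.38
eef_pos: [0.4982, -0.045, 0.2734]
eef_rot: [0.0, -0.009, 1.0, 0.0]
wrist_force: [-0.1, -0.5, -0.2]
opening: 1.002
grasp_force: 0.0
time_s: 14.8
eef_pos: [0.4303, -0.0471, 0.3634]
eef_rot: [0.004, -0.01, 1.0, -0.002]
wrist_force: [-0.7, -0.5, 2.1]
opening: 0.996
grasp_force: 0.0
time_s: 14.97
eef_pos: [0.4266, -0.046, 0.359]
eef_rot: [0.001, -0.009, 1.0, -0.0]
wrist_force: [-0.1, 0.5, 0.0]
opening: 0.998
grasp_force: 0.0
255 268
```

View pics/fin.png

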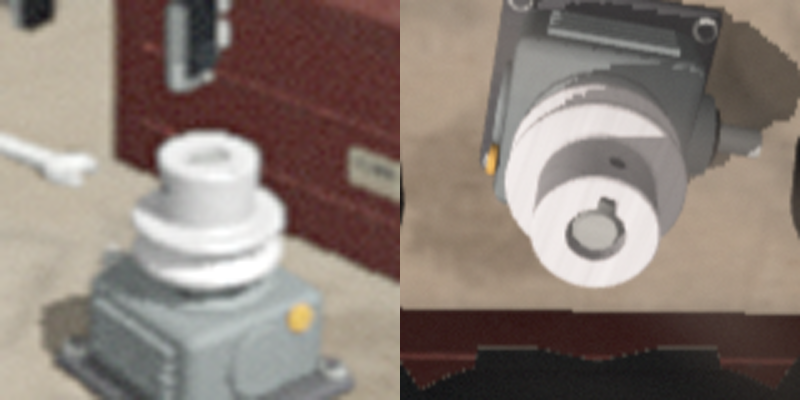

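The pulley sits upright and low on the unit. The shaft's top is flush in the bore at (597,230), the keyway points to the front, and the gripper is clear.

```bash
python3 -c "
from bench import ctrl; print(ctrl.hand_in())"
```

```text
the job is handed in; nothing more can be done
None
```

The keyed pulley is on the shaft with its keyway over the key and its foot on the shoulder. It is released with the gripper clear, the plain pulley was not touched, and the job was handed in at about 15 s; the hand-in gave no verdict.

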